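# Set the flap chute and send a silver can down

## Task

Silver cans are collected in the grey tub: with one finger, push the red-knobbed lever of the can chute all the way over towards the grey tub, so that the flap tips that way. Then, still with a finger, gently roll the empty silver can that lies on the chute's deck into the slot, so that it runs down into the grey tub. Lift nothing, do not dent the thin can, and leave the flattened green can on the deck and the tubs and everything else on the bench where they are.

Things in the scene. Friction and masses are not known exactly. Their poses are not given: they have to be found in the camera images.
- chute: Fixed two-way can chute of blue-painted sheet steel on one central foot, 190 mm deep (x), 330 mm wide (y). Origin under its middle, on the bench; x points away from its lever side, y to its left, z up; it may stand turned up to 0.25 rad. Front and back cheek plates at x = -74 and +74 mm (4 mm thick) stand 20 mm above the bare steel deck as guides. Below the slot in the deck a yellow flap tips to either side.
- flap (a joint): Angle of flap and lever together (rad): 0 = lever upright, flap level, near which it starts; positive = lever leans to the chute's +y side and the flap sends cans into the tub on that side; negative = the same for -y. Stops at +0.56 and -0.56. It stays where it is left; about 1 to 2 N sideways near the top of the lever moves it.
- lever_knob (a point): Centre of the red ball (28 mm in diameter) at the top end of the lever, a 10 mm steel rod on the robot's side of the chute, 20 mm in front of the front cheek; it swings sideways (chute's y-z plane). The ball's centre is 160 mm from the pivot, 305 mm over the bench when upright. The point's axes turn with the lever.
- lever_pivot (a point): Point on the lever's axis in the plane in which the lever swings: at x = -94 mm, y = 0 of the chute, 145 mm over the bench; axes as the chute's. Two 8 mm stop pins stick out 26 mm from the front cheek, 80 mm from the pivot, beside the lever's end positions.
- silver_can_centre (a point): Centre of the empty silver drinks can to be sent down, 66 mm in diameter, 115 mm long, about 18 g, smooth. It lies on the deck, its axis (its own x) along the chute's x, about 108 mm to one or the other side of the slot's middle, between two beads; centre 33 mm above the deck. Pushed towards the slot it rolls over the inner bead and falls in once its centre is past the slot's edge.
- slot (a point): Middle of the slot, level with the deck's top (228 mm over the bench); axes as the chute's. The slot is open, 94 mm wide (y from -47 to +47 mm) and as deep as the deck (144 mm, x); the deck reaches to y = -165 and +165 mm. Each half of the deck has two pressed beads 2 mm high, along x, 90 and 126 mm from the middle, between which a can rests.
- tub_grey_in (a point): Middle of the inner floor of the loose grey plastic tub for silver cans: outside 200 (x) x 250 (y) x 85 mm high, walls and floor 3 mm; it stands on the bench under the left or the right half of the chute, its middle 180 mm beside the chute's middle, its axes along the chute's.
- tub_green_in (a point): The same point of the like green tub, on the chute's other side.
- silver_can_old_centre (a point): Centre of a second silver can of the same size, already lying along the middle of the grey tub.
- green_can_centre (a point): Centre of the flattened green can, 120 x 78 x 14 mm, that lies on the half of the deck opposite to the silver can; it stays there.
- jar: Clear glass jar with steel screw lid, 80 mm in diameter, 128 mm high; origin at the centre of its underside. Bystander.
- scoop: Blue plastic scoop, about 226 mm long with its handle, 80 mm wide, 45 mm high; origin under the back wall of the bowl, the handle points along its -x. Bystander.
- padlock: Brass padlock lying flat, 82 x 50 x 20 mm; origin under the middle of its case. Bystander.
- torch: Black and yellow hand torch lying down, 146 mm long, up to 48 mm thick; origin under its middle. Bystander.
- magnet: Red pot magnet with black knob, 50 mm in diameter, 40 mm high; origin at the centre of its underside. Bystander.
Mind the look-alikes: they are no part of the job. Of the things like the part that bears green_can_centre, leave any that is orange or pink; of the rest the larger one is meant.

How it is judged:
On the way, in this order (a step that is already met when the one before it is completed fails the run):
1. the lever is fully over to the grey tub's side (within 0.07 rad of its stop) while the silver can still lies on the deck (((y of tub_grey_in in the frame of chute above 0 m and value of joint flap above 0.49 rad) or (y of tub_grey_in in the frame of chute below 0 m and value of joint flap below -0.49 rad)) and height (world z) of silver_can_centre above 0.25 m), for 0.2 s.
2. the silver can lies in the grey tub, with the lever still over to that side (((y of tub_grey_in in the frame of chute above 0 m and value of joint flap above 0.49 rad) or (y of tub_grey_in in the frame of chute below 0 m and value of joint flap below -0.49 rad)) and x of silver_can_centre in the frame of tub_grey_in between -0.1 and 0.1 m and y of silver_can_centre in the frame of tub_grey_in between -0.125 and 0.125 m and z of silver_can_centre in the frame of tub_grey_in below 0.082 m), for 0.2 s.
At the end, for the whole second after the job is handed in: The lever is within 0.07 rad of its stop on the grey tub's side; the silver can is at rest inside the grey tub (centre within its walls and below the rim) beside the old silver can; the flattened green can is still on the deck; it, the tubs and the bystanders are within 20 mm of where they stood (all of step 2 and x of silver_can_old_centre in the frame of tub_grey_in between -0.1 and 0.1 m and y of silver_can_old_centre in the frame of tub_grey_in between -0.125 and 0.125 m and z of silver_can_old_centre in the frame of tub_grey_in below 0.082 m and linear speed of silver_can below 0.03 m/s and height (world z) of green_can_centre above 0.225 m and distance of each of tub_grey_in, tub_green_in, green_can_centre, jar, scoop, padlock, torch, magnet from where it was at the start of the episode below 0.02 m); the robot touches nothing.
It fails at once if the thin empty can is squeezed or pressed by the fingers with over 15 N (contact force between the fingers and silver_can above 15 N).
It fails at once if the silver can is lifted (its centre rises more than 15 mm above where it lies on the deck) (height (world z) of silver_can_centre above 0.276 m).
It fails at once if the flattened green can, a tub or a bystander is moved more than 20 mm (distance of any of tub_grey_in, tub_green_in, green_can_centre, jar, scoop, padlock, torch, magnet from where it was at the start of the episode above 0.02 m).
It fails at once if the silver can lands in the green tub (x of silver_can_centre in the frame of tub_green_in between -0.1 and 0.1 m and y of silver_can_centre in the frame of tub_green_in between -0.125 and 0.125 m and z of silver_can_centre in the frame of tub_green_in below 0.082 m).
It also fails if it takes over 51 s, if anything falls off the work surface, if the arm or the gripper's body presses on something with over 40 N, if the wrist force passes 120 N, or if a joint passes its speed limit or range.

## Robot

A 6-joint arm with a two-finger parallel gripper is mounted at the origin on the work surface. World frame = base frame: x ahead of the robot, y to its left, z up, the work surface at z = 0. Lengths are in m, angles in rad, forces in N, time in s.
With the tool pointing down it reaches from about 0.35 to 0.85 m from the base axis. Payload 8.1 kg.
Tool frame: the origin (TCP) lies midway between the tips of the shut fingers; the grasp point (between the pads) lies 19 mm behind it; z points along the fingers, y is the line along which they close (so a half turn about z gives the same grasp; the last joint's range is limited). The gripper opens to 93 mm and grips with 3 to 60 N. Pads are 15 mm wide; open, the fingers measure 128 mm over their backs; the gripper's body (75 mm by 188 mm) begins 65 mm behind the grasp point.
Start: joints at [-1.372, 0.13, 1.488, -0, 1.523, -0.085], TCP at [0.168, -0.576, 0.219] pointing down, gripper open.
Joint ranges: [-2.96, 2.96], [-0.89, 2.26], [0.02, 2.5], [-1.34, 4.48], [0, 2.73], [-2.66, 2.66]. Speed limits (rad/s): [2.39, 2.39, 2.79, 3.14, 3.14, 3.14].

## Interface

Orientations are given as a rotation vector (axis times angle).
In Python, from workcell import ctrl gives the robot as it stands.
- The arm moves only by the shell command python3 -m pendant 'ROWS' [OPENING] [FORCE]. ROWS is a JSON object of lists of equal length, an entry for each row: "translation": the shift along the tool's x, y, z normalised to -1 to 1, where 1 is 0.04 m, a list of three; "delta_rot": the turn, a rotation vector about the tool's x, y, z normalised to -1 to 1, where 1 is 0.1 rad, a list of three. In form: {"translation": [[x, y, z], ...], "delta_rot": [[wx, wy, wz], ...]}. A call has 1 to 8 rows; each row shifts and turns the commanded pose from where the row before left it, along the tool's axes as they then stand; what a row does not reach is not made up. A row lasts 1/12 s, in which the tool goes at most 41.7 mm and 7.16 degrees, less where a joint would pass 70% of its speed; a pose out of reach is approached as far as the arm can. A call with a number of a shift or a turn outside -1 to 1 is refused whole. A call with a gripper value outside its range is refused whole. OPENING is the gripper's target within -1 to 1 (fully open at 1, half-way at 0, shut at -1), set as the call begins (- or left out, the last holds). The fingers move at their own pace and stop on an object; FORCE is the grip in N (left out, the last holds). Time passes only in rows, so rows that do not move let the fingers close. It gives the time, the measured TCP pose, the force, the opening and the grip force at its end, in the units of the state.
- ctrl.get_obs(): the state, without advancing time (a new reading comes with each control period).
- ctrl.snapshot(name): name is "scene" or "top" or "wrist"; returns a dict with "color" (400x640x3 uint8, blue, green, red), "fx", "fy", "cx", "cy" (pixels), "k1" (the pictures are not rectified: a ray, as slopes to the right and down, at radius r is drawn at 1 + k1 r^2 times it, then the intrinsics apply), "position" and "rotation" of the camera in the world. Camera axes: x right, y down, z forward; pixel columns grow to the right and rows downward; lengths in m; the calibration is good to about 2 mm. A picture is of the moment at which its call begins. There is no depth.
- ctrl.close_job(): hands the job in; it is judged then, once.
Trained networks look in a picture, given as the dict that the camera call returned (one of the last four; its "shot" number tells which), for a name from the list of things; names that differ only in an ending like _2 or _b are one class to them, and where a whole thing is asked for, a point or a joint stands for the part that bears it (a point fixed in the world has none). Each returns a list of dicts, best first, with "p" (0 to 1); they miss things now and then, are a little off and sometimes report something else, mostly with a low value. They report only what shows in the picture. A call takes as long as a camera call. They do not tell look-alikes from the thing itself.
- ctrl.find_in(picture, target): "location" ([x, y, z] in m, in the coordinates of the camera as it stood for that picture, good to about 4 mm: the middle of the surface that is visible of it).
The state is a dict: "time": time; "joint_positions": joint angles; "qd": joint speeds; "effort": joint torques, N m; "eef_pos": TCP position; "tcp_rot": TCP orientation; "force": force on the tool from outside, world axes, zero at the start; "wrist_torque": the same for the moment, N m; "width": opening from 0.0 (shut) to 1.0 (fully open); "finger_force": force on a finger pad.
Only numpy, scipy, OpenCV 4.12 (cv2) and the standard library are available. Lean on these libraries where they do the work, as an engineer would, in place of code of your own. Each camera call takes 0.05 s, during which the arm holds its last target. There are 200 camera calls.

## Working session

There is one attempt and no reset: what is moved stays moved. The work goes in short steps, Python scripts to look and compute and a shell command to move; the robot and the scene stay as the last step left them, time stands still between calls to the robot, and variables do not carry over. Pictures are saved under pics/ and viewed, at most 10 in all, crops included, and the job is handed in when it is done.

```bash
mkdir -p pics
cat > h.py <<'E'
import numpy as np, cv2
from workcell import ctrl
def world(s,p): return np.array(s["position"])+np.array(s["rotation"])@np.array(p)
def proj(s,P):
    p=np.array(s["rotation"]).T@(np.array(P)-np.array(s["position"]));a=p[:2]/p[2];a=a*(1+s["k1"]*(a@a))
    return np.array([s["fx"]*a[0]+s["cx"],s["fy"]*a[1]+s["cy"]])
E
python3 - <<'E'
from h import *
for n in("scene","top"):
    s=ctrl.snapshot(n);cv2.imwrite(f"pics/{n}0.png",s["color"])
    print(n,s["position"])
    for t in("chute","lever_knob","silver_can_centre","green_can_centre","tub_grey_in","tub_green_in"):
        for d in ctrl.find_in(s,t)[:3]:
            w=world(s,d["location"]);print(t,round(d["p"],2),w.round(3),proj(s,w).round())
o=ctrl.get_obs();print(o["time"],o["eef_pos"],o["tcp_rot"],o["width"])
E
```

```text
scene [1.20689751 0.77411776 1.38568003]Traceback (most recent call last):
  File "<stdin>", line 7, in <module>
  File "h.py", line 5, in proj
    p=np.array(s["rotation"]).T@(np.array(P)-np.array(s["position"]));a=p[:2]/p[2];a=a*(1+s["k1"]*(a@a))
                                                                        ~^^^^
IndexError: invalid index to scalar variable.
```

```bash
cat > h.py <<'E'
import numpy as np, cv2
from scipy.spatial.transform import Rotation as R
from workcell import ctrl
def rot(s):
    r=np.array(s["rotation"]); return R.from_rotvec(r).as_matrix() if r.shape==(3,) else r
def world(s,p): return np.array(s["position"])+rot(s)@np.array(p)
def proj(s,P):
    p=rot(s).T@(np.array(P)-np.array(s["position"]));a=p[:2]/p[2];a=a*(1+s["k1"]*(a@a))
    return np.array([s["fx"]*a[0]+s["cx"],s["fy"]*a[1]+s["cy"]])
E
python3 - <<'E'
from h import *
for n in("scene","top"):
    s=ctrl.snapshot(n);cv2.imwrite(f"pics/{n}0.png",s["color"])
    print(n,s["position"],s["rotation"])
    for t in("chute","lever_knob","silver_can_centre","green_can_centre","tub_grey_in","tub_green_in"):
        for d in ctrl.find_in(s,t)[:3]:
            w=world(s,d["location"]);print(t,round(d["p"],2),w.round(3),proj(s,w).round())
o=ctrl.get_obs();print(o["time"],o["eef_pos"],o["tcp_rot"],o["width"])
E
```

```text
scene [1.20689751 0.77411776 1.38568003] [-0.97782211 -2.53899493  0.95054058]
chute 0.95 [ 0.626 -0.031  0.195] [282. 203.]
chute 0.69 [0.506 0.477 0.099] [421. 298.]
lever_knob 0.81 [ 0.537 -0.061  0.159] [297. 192.]
silver_can_centre 0.96 [ 0.578 -0.117  0.287] [275. 163.]
green_can_centre 0.97 [0.678 0.484 0.018] [381. 347.]
green_can_centre 0.74 [0.378 0.16  0.017] [371. 230.]
green_can_centre 0.69 [ 0.316 -0.06   0.011] [341. 188.]
tub_grey_in 0.85 [0.565 0.188 0.018] [340. 264.]
top [0.315739   0.03687127 1.86653123] [-2.17940738  2.16335678 -0.13064514]
chute 0.71 [ 0.557 -0.03   0.232] [335. 188.]
lever_knob 0.56 [ 0.571 -0.026  0.16 ] [333. 187.]
silver_can_centre 0.68 [ 0.569 -0.128  0.286] [365. 182.]
silver_can_centre 0.61 [ 0.567 -0.028  0.154] [334. 188.]
green_can_centre 0.96 [0.68  0.481 0.013] [205. 164.]
green_can_centre 0.82 [0.564 0.083 0.243] [303. 185.]
green_can_centre 0.71 [0.385 0.153 0.007] [286. 239.]
tub_grey_in 0.58 [0.566 0.224 0.004] [269. 193.]
tub_green_in 0.71 [ 0.559 -0.272  0.003] [393. 196.]
0.8 [ 0.16802021 -0.57601147  0.21866929] [3.10997612e+00 4.44300170e-01 3.74603629e-07] 0.996448316606006
```

View pics/scene0.png

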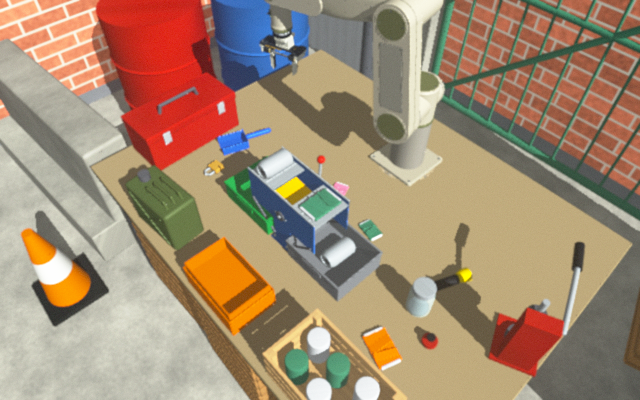

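View pics/top0.png

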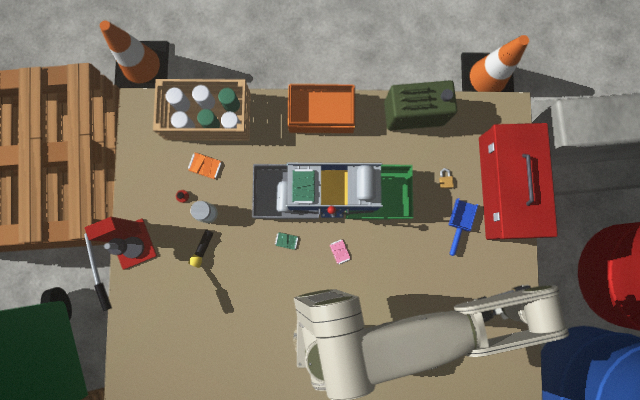

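Run:
```python
from h import *
from scipy.optimize import least_squares
S={};obs={}
for n,(u0,u1,v0,v1) in {"scene":(310,330,150,172),"top":(320,342,200,222)}.items():
    s=S[n]=ctrl.snapshot(n);c=cv2.cvtColor(s["color"],cv2.COLOR_BGR2HSV)[v0:v1,u0:u1]
    m=((c[...,0]<8)|(c[...,0]>172))&(c[...,1]>150)&(c[...,2]>70)
    v,u=np.nonzero(m);obs[n]=np.array([u.mean()+u0,v.mean()+v0]);print(n,m.sum(),obs[n])
r=least_squares(lambda P:np.concatenate([proj(S[n],P)-obs[n] for n in S]),[.47,-.03,.3]);print("knob",r.x,r.fun)
K=r.x
def overlay(s,cx,cy,yaw,box,k,name,col=(255,0,255)):
    im=cv2.resize(s["color"][box[2]:box[3],box[0]:box[1]],None,fx=k,fy=k,interpolation=cv2.INTER_CUBIC)
    c,si=np.cos(yaw),np.sin(yaw)
    W=lambda x,y,z:[cx+c*x-si*y,cy+si*x+c*y,z]
    for x,y,z in [(a,b,.228) for a in(-.072,.072) for b in(-.165,-.047,.047,.165)]+[(a,b,.085) for a in(-.1,.1) for b in(-.305,-.055,.055,.305)]+[(-.094,0,.305)]:
        q=proj(s,W(x,y,z));q=((q-[box[0],box[2]]+.5)*k).astype(int);cv2.drawMarker(im,tuple(int(t) for t in q),col,cv2.MARKER_CROSS,9,1)
    cv2.imwrite(name,im)
yaw=0.0
overlay(S["top"],K[0]+.094*np.cos(yaw),K[1]+.094*np.sin(yaw),yaw,(240,430,145,235),4,"pics/top1.png")
```

```text
scene 47 [320.82978723 159.0212766 ]
top 44 [330.72727273 209.43181818]
knob [ 0.47243477 -0.01258079  0.31068583] [-0.06336075 -0.00906384 -0.04935541  0.04374121]
```

View pics/top1.png

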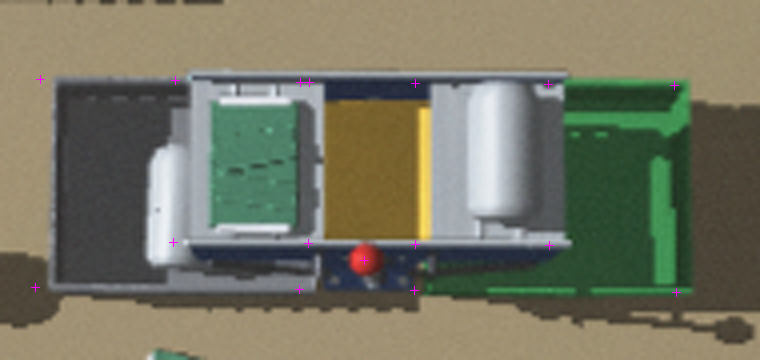

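The crop shows the large flattened green can on the deck at full-image (303,186). It is bigger than the small green one on the bench at (287,241), so it is the one meant. The other look-alikes are pink at (340,250) and orange at (205,165). The silver can is at (365,182), on the -y half. The grey tub is on the left (+y), so the lever must go to +y.
Chute ≈ (0.566, -0.026), yaw ≈ 0.

```bash
python3 -m pendant '{"translation":[[0,0,-0.9],[0,0,-0.9],[0,0,-0.9],[0,0,-0.9],[0,0,-0.9],[0,0,0]],"delta_rot":[[0,0,0.71],[0,0,0.71],[0,0,0.71],[0,0,0.71],[0,0,0],[0,0,0]]}' -1 40; python3 -c "
from h import *
o=ctrl.get_obs();print(R.from_rotvec(o['tcp_rot']).as_matrix().round(3),o['force'])"
```

```text
time: 1.4
eef_pos: [0.1684, -0.5776, 0.4082]
tcp_rot: [3.129, -0.001, 0.004]
force: [-0.7, -0.7, 1.1]
width: 0.618
finger_force: 0.0
[[ 1.    -0.001  0.003]
 [-0.    -1.    -0.013]
 [ 0.003  0.013 -1.   ]] [-0.7385008  -0.73773406  1.05539595]
```

```bash
python3 -m pendant '{"translation":[[0.5,-0.8,0],[0.5,-0.8,0],[0.5,-0.8,0],[0.5,-0.8,0],[0.5,-0.8,0],[0.5,-0.8,0],[0.5,-0.8,0],[0.5,-0.8,0]],"delta_rot":[[0,0,0],[0,0,0],[0,0,0],[0,0,0],[0,0,0],[0,0,0],[0,0,0],[0,0,0]]}'; python3 -m pendant '{"translation":[[0.5,-0.8,0],[0.5,-0.8,0],[0.5,-0.8,0],[0.5,-0.8,0],[0.5,-0.8,0],[0.5,-0.8,0],[0.5,-0.8,0],[0,0,0]],"delta_rot":[[0,0,0],[0,0,0],[0,0,0],[0,0,0],[0,0,0],[0,0,0],[0,0,0],[0,0,0]]}'
```

```text
time: 2.07
eef_pos: [0.3286, -0.3184, 0.3986]
tcp_rot: [3.141, -0.0, 0.001]
force: [1.4, -0.2, -0.2]
width: 0.047
finger_force: 0.0
time: 2.73
eef_pos: [0.4703, -0.0907, 0.3981]
tcp_rot: [-3.139, -0.009, -0.001]
force: [-0.2, 0.3, 0.8]
width: 0.003
finger_force: 0.0
```

```bash
python3 -m pendant '{"translation":[[0,0,0.8],[0,0,0.8],[0,0,0.8],[0,0,0.8],[0,0,0],[0,-0.5,0],[0,-0.5,0],[0,0,0]],"delta_rot":[[0,0,0],[0,0,0],[0,0,0],[0,0,0],[0,0,0],[0,0,0],[0,0,0],[0,0,0]]}';python3 -m pendant '{"translation":[[0,-0.3,0],[0,-0.3,0],[0,-0.3,0],[0,-0.3,0],[0,-0.3,0],[0,-0.3,0],[0,0,0]],"delta_rot":[[0,0,0],[0,0,0],[0,0,0],[0,0,0],[0,0,0],[0,0,0],[0,0,0]]}'
python3 - <<'E'
from h import *
ss=[ctrl.snapshot(n)["color"] for n in("top","scene")]
a=cv2.resize(ss[0][140:240,250:410],(800,500)[:2] and (480,300));b=cv2.resize(ss[1][130:260,230:390],(320,260))
im=np.zeros((300,800,3),np.uint8);im[:,:480]=a;im[:260,480:]=b;cv2.imwrite("pics/l1.png",im)
E
```

```text
time: 3.4
eef_pos: [0.4686, -0.0541, 0.2726]
tcp_rot: [-3.141, -0.002, -0.003]
force: [0.1, 0.8, 0.2]
width: 0.004
finger_force: 0.0
time: 3.98
eef_pos: [0.4687, 0.0168, 0.2725]
tcp_rot: [-3.141, -0.002, -0.003]
force: [0.0, 0.0, -0.7]
width: 0.01
finger_force: 0.0
```

View pics/l1.png

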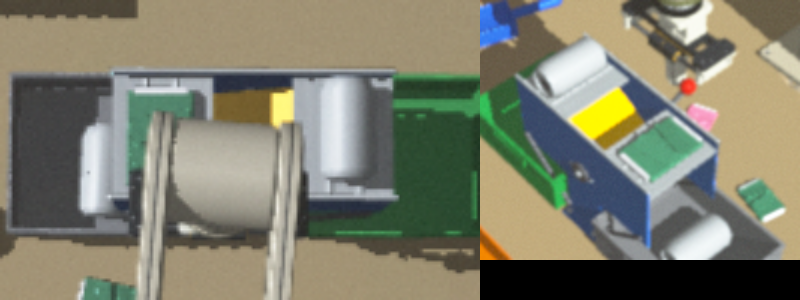

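The lever has moved: the knob at about (687,86) in the right panel now leans to the grey side. I push on in small steps until the stop shows in the force.

```bash
python3 -m pendant '{"translation":[[0,-0.1,0],[0,-0.1,0],[0,0,0]],"delta_rot":[[0,0,0],[0,0,0],[0,0,0]]}'; python3 -m pendant '{"translation":[[0,-0.07,0],[0,0,0],[0,0,0]],"delta_rot":[[0,0,0],[0,0,0],[0,0,0]]}';python3 - <<'E'
from h import *
from scipy.optimize import least_squares
s=ctrl.snapshot("scene");c=cv2.cvtColor(s["color"],cv2.COLOR_BGR2HSV)[150:195,315:355]
m=((c[...,0]<6)|(c[...,0]>174))&(c[...,1]>170)&(c[...,2]>70)
v,u=np.nonzero(m);o=np.array([u.mean()+315,v.mean()+150]);print(m.sum(),o)
K=lambda a:[.472,-.026+.16*np.sin(a),.15+.16*np.cos(a)]
print(least_squares(lambda a:proj(s,K(a[0]))-o,[.4]).x)
for a in(.4,.5,.56):print(a,proj(s,K(a)))
E
```

```text
time: 4.33
eef_pos: [0.4682, 0.0239, 0.2709]
tcp_rot: [-3.142, 0.001, -0.0]
force: [-0.3, -0.6, -0.4]
width: 0.004
finger_force: 0.1
time: 4.58
eef_pos: [0.4681, 0.0268, 0.2706]
tcp_rot: [-3.141, 0.0, 0.0]
force: [-0.1, -0.6, -0.8]
width: 0.003
finger_force: 0.0
43 [335.55813953 175.55813953]
[0.54308787]
0.4 [331.14603155 169.95737832]
0.5 [334.18020488 173.8913429 ]
0.56 [335.91906308 176.33977503]
```

```bash
python3 -m pendant '{"translation":[[0,-0.07,0],[0,0,0],[0,0,0]],"delta_rot":[[0,0,0],[0,0,0],[0,0,0]]}'; python3 -m pendant '{"translation":[[0,-0.07,0],[0,0,0],[0,0,0]],"delta_rot":[[0,0,0],[0,0,0],[0,0,0]]}'
```

```text
time: 4.88
eef_pos: [0.4681, 0.0297, 0.2706]
tcp_rot: [-3.141, -0.0, 0.0]
force: [-0.5, -0.6, 0.3]
width: 0.004
finger_force: 0.1
time: 5.13
eef_pos: [0.4682, 0.031, 0.2707]
tcp_rot: [3.139, -0.002, -0.0]
force: [-0.3, -7.8, 0.2]
width: 0.005
finger_force: 3.9
```

```bash
python3 -m pendant '{"translation":[[0,0.5,0],[0,0,-0.8],[0,0,-0.8],[0,0,-0.8],[0,0,-0.2],[0.4,0.8,0],[0.4,0.8,0],[0.4,0.8,0]],"delta_rot":[[0,0,0],[0,0,0],[0,0,0],[0,0,0],[0,0,0],[0,0,0],[0,0,0],[0,0,0]]}'; python3 -m pendant '{"translation":[[0.4,0.8,0],[0.4,0.8,0],[0.4,0.8,0],[0.25,0.7,0],[0,0,0]],"delta_rot":[[0,0,0],[0,0,0],[0,0,0],[0,0,0],[0,0,0]]}';python3 - <<'E'
from h import *
s=ctrl.snapshot("scene");b=cv2.resize(s["color"][120:280,220:400],None,fx=3,fy=3);cv2.imwrite("pics/c1.png",b)
for n in("scene","top","wrist"):
  s=ctrl.snapshot(n)
  print(n,[(round(d["p"],2),world(s,d["location"]).round(3)) for d in ctrl.find_in(s,"silver_can_centre")])
E
```

```text
time: 5.8
eef_pos: [0.5169, -0.0842, 0.3751]
tcp_rot: [3.142, 0.003, 0.002]
force: [0.5, 0.2, -0.5]
width: 0.004
finger_force: 0.0
time: 6.22
eef_pos: [0.5746, -0.2123, 0.3719]
tcp_rot: [3.142, -0.006, -0.005]
force: [0.2, -0.2, -0.5]
width: 0.003
finger_force: 0.0
scene [(0.75, array([ 0.582, -0.114,  0.289])), (0.46, array([ 0.468, -0.539,  0.025]))]
top [(0.6, array([ 0.572, -0.117,  0.291])), (0.21, array([ 0.542, -0.269,  0.009]))]
wrist [(0.67, array([ 0.584, -0.141,  0.288]))]
```

View pics/c1.png

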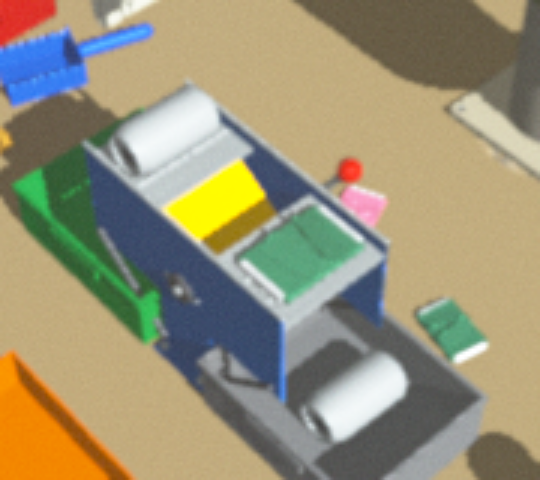

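The lever knob, at crop (348,170), stays over on the grey side. The can still lies on the far half, at crop (165,130). I lower the finger behind it and then roll it gently.

```bash
python3 -m pendant '{"translation":[[0,0.15,0],[0,0,0.8],[0,0,0.8],[0,0,0.8],[0,0,0.6],[0,0,0]],"delta_rot":[[0,0,0],[0,0,0],[0,0,0],[0,0,0],[0,0,0],[0,0,0]]}'
python3 - <<'E'
from h import *
s=ctrl.snapshot("scene");o=ctrl.get_obs()
print(proj(s,o["eef_pos"]),[(round(d["p"],2),world(s,d["location"]).round(3)) for d in ctrl.find_in(s,"silver_can_centre")])
b=cv2.resize(s["color"][60:220,200:360],None,fx=3,fy=3);cv2.imwrite("pics/c2.png",b)
E
```

```text
time: 7.07
eef_pos: [0.5712, -0.2122, 0.248]
tcp_rot: [-3.138, -0.001, 0.014]
force: [-0.2, 1.1, -0.7]
width: 0.006
finger_force: 0.0
[259.82852048 154.28770941] [(0.94, array([ 0.579, -0.114,  0.288]))]
```

View pics/c2.png

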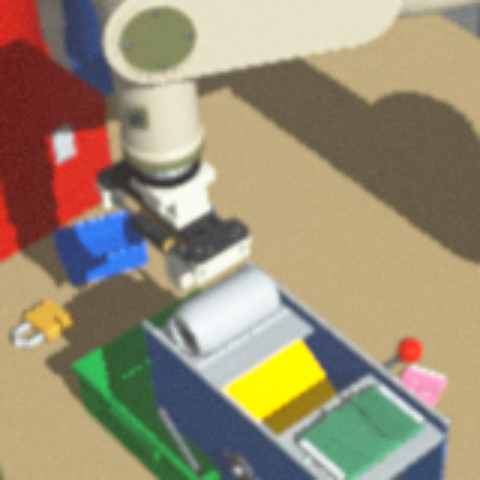

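The closed finger stands just behind the can, at crop (200,275), and the can lies at crop (230,310).

```bash
python3 -m pendant '{"translation":[[0,-0.15,0],[0,-0.15,0],[0,-0.15,0],[0,-0.1,0],[0,-0.1,0],[0,-0.1,0],[0,-0.1,0],[0,-0.1,0]],"delta_rot":[[0,0,0],[0,0,0],[0,0,0],[0,0,0],[0,0,0],[0,0,0],[0,0,0],[0,0,0]]}';  python3 -m pendant '{"translation":[[0,-0.1,0],[0,-0.1,0],[0,-0.1,0],[0,-0.1,0],[0,-0.1,0],[0,-0.1,0],[0,-0.1,0],[0,-0.1,0]],"delta_rot":[[0,0,0],[0,0,0],[0,0,0],[0,0,0],[0,0,0],[0,0,0],[0,0,0],[0,0,0]]}';python3 - <<'E'
from h import *
s=ctrl.snapshot("scene")
print([(round(d["p"],2),world(s,d["location"]).round(3),proj(s,world(s,d["location"])).round()) for d in ctrl.find_in(s,"silver_can_centre")])
E
```

```text
time: 7.83
eef_pos: [0.5741, -0.1752, 0.2547]
tcp_rot: [-3.142, 0.0, 0.0]
force: [0.5, 0.2, 0.9]
width: 0.006
finger_force: 0.0
time: 8.5
eef_pos: [0.5741, -0.1433, 0.2546]
tcp_rot: [-3.142, 0.0, -0.0]
force: [-0.6, 0.1, 1.0]
width: 0.005
finger_force: 0.0
[(0.95, array([ 0.58 , -0.047,  0.284]), array([289., 175.])), (0.71, array([ 0.541, -0.048,  0.173]), array([299., 191.])), (0.16, array([ 0.481, -0.557,  0.019]), array([232., 141.]))]
```

```bash
python3 -m pendant '{"translation":[[0,-0.1,0],[0,-0.1,0],[0,-0.1,0],[0,-0.1,0],[0,-0.1,0],[0,-0.1,0],[0,0,0],[0,0,0]],"delta_rot":[[0,0,0],[0,0,0],[0,0,0],[0,0,0],[0,0,0],[0,0,0],[0,0,0],[0,0,0]]}'
python3 - <<'E'
from h import *
s=ctrl.snapshot("scene")
print([(round(d["p"],2),world(s,d["location"]).round(3),proj(s,world(s,d["location"])).round()) for d in ctrl.find_in(s,"silver_can_centre")])
b=cv2.resize(s["color"][110:300,220:400],None,fx=3,fy=3);cv2.imwrite("pics/c3.png",b)
E
```

```text
time: 9.27
eef_pos: [0.5741, -0.1194, 0.2547]
tcp_rot: [3.141, 0.0, 0.0]
force: [0.3, -0.5, -1.2]
width: 0.006
finger_force: 0.0
[(0.56, array([0.595, 0.174, 0.063]), array([331., 259.])), (0.29, array([0.564, 0.086, 0.239]), array([320., 205.]))]
```

View pics/c3.png

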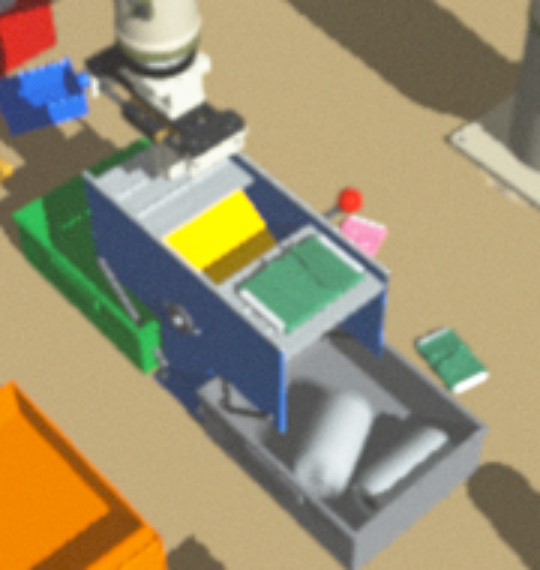

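The silver can has run down. Both cans, at crop (335,445) and (400,460), are in the grey tub and still settling. I retreat and check.

```bash
python3 -m pendant '{"translation":[[0,0.3,0],[0,0,-0.8],[0,0,-0.8],[0,0,-0.8],[0,0,-0.8],[0,0,0],[0,0,0],[0,0,0]],"delta_rot":[[0,0,0],[0,0,0],[0,0,0],[0,0,0],[0,0,0],[0,0,0],[0,0,0],[0,0,0]]}'; for i in 1 2 3; do python3 -m pendant '{"translation":[[0,0,0],[0,0,0],[0,0,0],[0,0,0],[0,0,0],[0,0,0],[0,0,0],[0,0,0]],"delta_rot":[[0,0,0],[0,0,0],[0,0,0],[0,0,0],[0,0,0],[0,0,0],[0,0,0],[0,0,0]]}' >/dev/null; done
python3 - <<'E'
from h import *
a=ctrl.snapshot("scene")["color"]
for i in range(6): s=ctrl.snapshot("scene")
print(cv2.absdiff(a,s["color"])[110:300,220:400].mean())
b=cv2.resize(s["color"][110:300,220:400],None,fx=3,fy=3);cv2.imwrite("pics/c4.png",b)
E
```

```text
time: 10.03
eef_pos: [0.5741, -0.1325, 0.382]
tcp_rot: [3.142, -0.001, -0.001]
force: [-0.5, -1.1, -0.3]
width: 0.006
finger_force: 0.0
2.2379044834307993
```

View pics/c4.png

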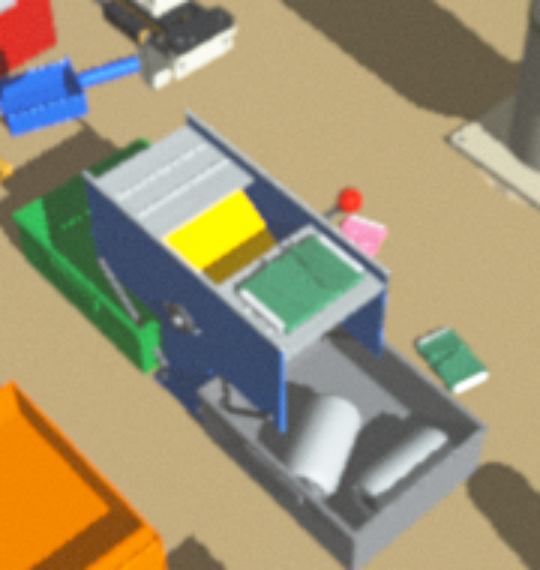

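Both cans lie in the tub, the green can is still on the deck and the lever is over. I wait a little longer so the can is surely at rest.

```bash
for i in 1 2 3 4 5 6; do python3 -m pendant '{"translation":[[0,0,0],[0,0,0],[0,0,0],[0,0,0],[0,0,0],[0,0,0],[0,0,0],[0,0,0]],"delta_rot":[[0,0,0],[0,0,0],[0,0,0],[0,0,0],[0,0,0],[0,0,0],[0,0,0],[0,0,0]]}' >/dev/null; done
python3 - <<'E'
from h import *
A=[ctrl.snapshot("scene")["color"].astype(float) for i in range(24)]
f=lambda X:sum(X)/len(X)
d=abs(f(A[:6])-f(A[-6:])).mean(2)
print("tub",d[235:285,310:375].mean(),d[235:285,310:375].max(),"bench",d[235:285,400:460].mean(),d[235:285,400:460].max())
E
```

```text
tub 0.9252820512820513 3.9444444444444478 bench 0.936425925925926 3.8888888888888906
```

Nothing moves in the tub, since the change there is the same as the noise on the bare bench. I hand in the job.

```bash
python3 -c "
from workcell import ctrl
print(ctrl.get_obs()['time'],ctrl.close_job())"
```

```text
the job is handed in; nothing more can be done
17.5833 None
```

The lever is fully over to the grey side and the silver can is at rest in the grey tub beside the old one, with the green can still on the deck; I handed the job in at 17.6 s, and no verdict was returned.

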